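# Press a bottle lid's liner, then present the lid over the bottle

### The job

Swing the jig's clamp arm over onto the copper lid so that its pad presses the cork liner home, then swing the arm fully back again. Take the lid by its knob, carry it over the row of finished bottles without disturbing them, and stop with it hovering about a centimetre above the mouth of the tall open bottle, level and centred, not touching the bottle or shifting it. Finish while still holding it there, so that I can brush the thread before it is screwed on.

Things in the scene. Friction and masses are not known exactly. Their poses are not given: they have to be found in the camera images.
- jig: Lid-lining jig, fixed left or right of the row: dark steel plate 170 x 110 x 14 mm, aluminium seat ring on it (outer diameter 72, inner 59, 8 mm tall). Origin: on the bench under the seat's centre; x points from the seat to the clamp's hinge, z up; the plate spans x = -55 to +115 mm. Two steel cheeks (36 mm wide in all, up to 99 mm above the bench) carry the hinge.
- hinge (a point): Point on the clamp's hinge axis, 80 mm along the jig's x from the seat's centre, 84 mm above the bench; the hinge axis is parallel to the jig's y.
- bar (a point): Centre of the clamp's handle, a round black cross bar 14 mm thick and 116 mm long (58 mm either side of the arm), parallel to the hinge axis, 125 mm from it. The arm is a 16 x 16 mm steel bar from hinge to handle. The bar can be pinched from above beside the arm, fingers closing along the jig's x; it turns in the grip as the arm swings.
- clamp (a joint): Clamp arm angle, rad: 0 = arm level over the seat, pad on the lid's knob, handle towards the jig's -x; grows as the arm swings up and back; pi/2 upright; 2.0 = back against its stop (near there at the start). Damped hinge, no spring: past upright either way the weight of the arm (0.38 kg; 2.5 N at the handle when level, 1 N at the stop) carries it on to that end, where it stays.
- pad: Rubber-faced pressing pad under the clamp arm, diameter 20 mm, 80 mm from the hinge. Origin: centre of its lower face; the arm's centre line is 24 mm above it when the clamp is down.
- lid: Loose copper lid, 60 to 180 g: skirt 56 mm in diameter, 22 mm tall, open below (inner diameter 50, cork disc inside); upright cylindrical knob on top, 22 mm in diameter, 24 mm tall (46 mm overall). Origin: centre of the skirt's lower edge; z up. Starts in the jig's seat, lower edge 14 mm above the bench.
- bottle: The tall open hammered copper bottle, loose, about 0.5 kg: body diameter 84 mm up to 125 mm, sloping shoulder, neck 44 mm diameter (46 over its thread ridges) from 157 to 190 mm. Origin: centre of its underside on the bench. It stands across the row from the jig.
- mouth (a point): Centre of the open bottle's mouth, at the rim, 190 mm above the bench. z up.
- row0: First of three smaller, closed copper bottles in a row between jig and open bottle: diameter 74 mm, 161 mm tall with its lid and knob. Origin: centre of its underside. Not to be disturbed.
- row1: Second small closed bottle of the row, the same as the first.
- row2: Third small closed bottle of the row, farthest from the robot, the same as the first.
Not all that is in view belongs to the job. Leave any red or yellow look-alike of the jig alone.

How it is judged:
By the outcome, as a careful person would: the job done as asked, in the order asked, and still so for the second after the job is handed in, while the arm keeps its last pose, push and grip.
It also fails if it takes over 64 s, if anything falls off the work surface, if the arm or the gripper's body presses on something with over 40 N, if the wrist force passes 120 N, or if a joint passes its speed limit or range.

### The arm

A 6-joint arm with a two-finger parallel gripper is mounted at the origin on the work surface. World frame = base frame: x ahead of the robot, y to its left, z up, the work surface at z = 0. Lengths are in m, angles in rad, forces in N, time in s.
With the tool pointing down it reaches from about 0.4 to 0.825 m from the base axis. Payload 7 kg.
Tool frame: the origin (TCP) lies on the centre line of the jaws, within the pads' length; the fingertips stand 19 mm ahead of it and the grasp point (between the pads) is the TCP; z points along the fingers, y is the line along which they close (so a half turn about z gives the same grasp; the last joint's range is limited). The gripper opens to 88 mm and grips with 3 to 60 N. Pads are 19 mm wide; open, the fingers measure 130 mm over their backs; the gripper's body (78 mm by 193 mm) begins 47 mm behind the grasp point.
Start: joints at [-0.917, 0.359, 0.012, 0, -1.224, -0.288], TCP at [0.241, -0.63, 0.246] pointing down, gripper open.
Joint ranges: [-3.07, 3.07], [-1.43, 2.12], [-1.02, 1.25], [-3.03, 1.67], [-3.05, -0], [-3.03, 3.03]. Speed limits (rad/s): [2.39, 2.39, 3.01, 3.14, 3.14, 3.14].

### API

Orientations are given as [roll, pitch, yaw] about the fixed x, y, z axes, in that order (R = Rz(yaw) Ry(pitch) Rx(roll)).
In Python, from station import arm, imaging, models gives the robot as it stands.
- The arm moves only by the tool play_rows, never from a script. Its arguments are lists of equal length, an entry for each row: "travel": the shift along the tool's x, y, z in units of 25 mm (1.0 is 25 mm), a list of three; "twist": the turn about the tool's z in units of 0.15 rad (1.0 is 0.15 rad). A call has 1 to 8 rows; each row shifts and turns the commanded pose from where the row before left it, along the tool's axes as they then stand; what a row does not reach is not made up. A row lasts 1/8 s, in which the tool goes at most 62.5 mm and 10.7 degrees, less where a joint would pass 70% of its speed; a pose out of reach is approached as far as the arm can. A call with a number of a shift or a turn outside -1 to 1 is refused whole. A call with a gripper value outside its range is refused whole. "fingers" is the opening, from 0 (shut) to 1 (fully open), set as the call begins (left out, the last holds). The fingers move at their own pace and stop on an object; "newtons" is the grip in N (left out, the last holds). Time passes only in rows, so rows that do not move let the fingers close. It gives the time, the measured TCP pose, the force, the opening and the grip force at its end, in the units of the state.
- arm.get_state(): the state, without advancing time (a new reading comes with each control period).
- imaging.grab_frame(name): name is "scene" or "side" or "wrist"; returns a dict with "pixels" (384x512x3 uint8, red, green, blue), "fx", "fy", "cx", "cy" (pixels), "R" (3x3) and "t" (3): a world point X has camera coordinates R X + t; the wrist camera has in their place "T_tool_cam" (4x4, takes a point from camera to tool coordinates, whose origin is the TCP and whose axes are the flange's). Camera axes: x right, y down, z forward; pixel columns grow to the right and rows downward; lengths in m; the calibration is good to about 2 mm. A picture is of the moment at which its call begins: read the wrist's pose just before it. There is no depth.
- arm.job_done(): hands the job in; it is judged then, once.
Trained networks look in the newest picture that a camera, given by its name, has taken for a name from the list of things; names that differ only in an ending like _2 or _b are one class to them, and where a whole thing is asked for, a point or a joint stands for the part that bears it (a point fixed in the world has none). Each returns a list of dicts, best first, with "confidence" (0 to 1); they miss things now and then, are a little off and sometimes report something else, mostly with a low value. They report only what shows in the picture. A call takes as long as a camera call. They do not tell look-alikes from the thing itself.
- models.boxes_of(name, camera): "extent" ([centre column, centre row, width, height] in pixels, round what is visible of it).
- models.silhouettes(name, camera): "pixels" (384x512 bool, what is visible of it) and "extent" ([centre column, centre row, width, height] in pixels, round what is visible of it).
The state is a dict: "t": time; "q": joint angles; "qd": joint speeds; "joint_efforts": joint torques, N m; "eef_pos": TCP position; "ee_rot": TCP orientation; "force": force on the tool from outside, world axes, zero at the start; "moment": the same for the moment, N m; "width": finger opening in m; "gripper_force": force on a finger pad.
Only numpy, scipy, OpenCV 4.12 (cv2) and the standard library are available. Lean on these libraries where they do the work, as an engineer would, in place of code of your own. Each camera call takes 0.05 s, during which the arm holds its last target. There are 200 camera calls.

## Working session

There is one attempt and no reset: what is moved stays moved. The work goes in short steps, Python scripts to look and compute and a tool call to move; the robot and the scene stay as the last step left them, time stands still between calls to the robot, and variables do not carry over. Pictures are saved under pics/ and viewed, at most 10 in all, crops included, and the job is handed in when it is done.

Besides the shell and the picture viewer there is one more tool, called after "Request:" in YAML: its name, and indented under it one key for each argument. play_rows: Moves the arm, as the interface text tells. Shifts and turns lie within -1 to 1; 1 stands for 25 mm of shift or 0.15 rad of turn. Its arguments: {"type":"object","properties":{"travel":{"type":"array","items":{"type":"array","items":{"type":"number"}}},"twist":{"type":"array","items":{"type":"number"}},"fingers":{"type":"number"},"newtons":{"type":"number"}},"required":["travel","twist"]}

```bash
mkdir -p pics; cat > h.py <<'E'
import numpy as np, cv2
from station import arm, imaging, models
from scipy.spatial.transform import Rotation as Ro
def save(f,n,crop=None,s=1):
    p=f["pixels"][:,:,::-1]
    if crop: a,b,c,d=crop; p=p[b:d,a:c]
    cv2.imwrite("pics/"+n,cv2.resize(np.ascontiguousarray(p),None,fx=s,fy=s,interpolation=cv2.INTER_CUBIC))
def ext(f,st=None):
    "world->cam R,t"
    if "R" in f: return np.array(f["R"]),np.array(f["t"])
    T=np.array(f["T_tool_cam"]); W=np.eye(4); W[:3,:3]=Ro.from_euler("xyz",st["ee_rot"]).as_matrix(); W[:3,3]=st["eef_pos"]
    M=np.linalg.inv(W@T); return M[:3,:3],M[:3,3]
def ray(f,uv,st=None):
    R,t=ext(f,st); d=R.T@np.array([(uv[0]-f["cx"])/f["fx"],(uv[1]-f["cy"])/f["fy"],1.]); return -R.T@t,d/np.linalg.norm(d)
def atz(f,uv,z,st=None):
    o,d=ray(f,uv,st); return o+d*(z-o[2])/d[2]
def proj(f,X,st=None):
    R,t=ext(f,st); c=R@np.array(X)+t; return np.array([f["fx"]*c[0]/c[2]+f["cx"],f["fy"]*c[1]/c[2]+f["cy"]])
def tri(r):
    A=sum(np.eye(3)-np.outer(d,d) for o,d in r); b=sum((np.eye(3)-np.outer(d,d))@o for o,d in r)
    X=np.linalg.solve(A,b); return X,[np.linalg.norm(np.cross(X-o,d)) for o,d in r]
E
python3 - <<'E'
from h import *
s=arm.get_state(); print(s)
fs={}
for n in("scene","side","wrist"):
    f=imaging.grab_frame(n); fs[n]=f; save(f,n+"0.png",s=1.0)
    print(n,-ext(f,s)[0].T@ext(f,s)[1],ext(f,s)[0][2],f["fx"])
    for k in("jig","bar","lid","bottle","row0","clamp","pad"):
        print(k,[(round(b["confidence"],2),[round(x) for x in b["extent"]]) for b in models.boxes_of(k,n)])
p=np.hstack([fs["scene"]["pixels"],fs["side"]["pixels"]])
E
```

```text
{'t': 0.0, 'q': array([-9.16903104e-01,  3.59388646e-01,  1.10688599e-02, -3.78134205e-04,
       -1.22412744e+00, -2.88101506e-01]), 'qd': array([-0.00131319, -0.0015099 , -0.00066192, -0.00027844,  0.00014462,
        0.00020397]), 'joint_efforts': array([-3.81296617e-03, -5.82713270e+01,  2.93045175e+01,  6.99667767e+00,
        6.91859706e-03, -1.54348954e-04]), 'eef_pos': array([ 0.24125685, -0.62991116,  0.24462085]), 'ee_rot': array([ 3.13990879e+00, -1.28303033e-04, -2.77592960e+00]), 'force': array([-0.38124844, -0.51519968,  0.1225378 ]), 'moment': array([0.02143091, 0.01995354, 0.02347328]), 'gripper_force': 0.0, 'width': 0.08796214303609805}
scene [1.54182029 0.10933423 1.10831395] [-0.74271252 -0.13771178 -0.65529656] 451.16821789803635
jig [(0.97, [218, 159, 36, 46]), (0.88, [208, 280, 41, 68]), (0.85, [202, 223, 51, 45]), (0.81, [167, 186, 47, 50]), (0.64, [134, 236, 44, 56]), (0.61, [358, 220, 30, 51])]
bar [(0.8, [208, 267, 35, 40]), (0.79, [194, 208, 42, 19]), (0.75, [138, 224, 34, 30]), (0.64, [174, 171, 32, 25]), (0.62, [223, 148, 29, 25]), (0.28, [274, 226, 27, 4
[... 606 characters left out ...]
, 22, 37]), (0.75, [295, 157, 45, 22]), (0.73, [223, 144, 41, 19]), (0.68, [166, 180, 44, 20]), (0.54, [345, 177, 28, 11])]
lid [(0.6, [252, 191, 21, 21])]
bottle [(0.58, [221, 294, 38, 82])]
row0 [(0.79, [176, 227, 27, 61]), (0.75, [264, 233, 30, 54]), (0.74, [221, 224, 28, 63])]
clamp [(0.93, [167, 182, 44, 18]), (0.75, [217, 152, 25, 36]), (0.7, [266, 231, 30, 54]), (0.64, [344, 179, 27, 14]), (0.51, [301, 157, 37, 17]), (0.49, [224, 142, 43, 20]), (0.21, [223, 294, 35, 78])]
pad []
wrist [ 0.17031333 -0.65626272  0.38454958] [ 0.26057479  0.10241783 -0.96000592] 332.722240846239
jig [(0.95, [348, 279, 128, 100]), (0.58, [489, 203, 44, 66])]
bar []
lid []
bottle []
row0 []
clamp []
pad []
```

```bash
python3 - <<'E'
import cv2,numpy as np
a=cv2.imread("pics/scene0.png")[110:330,90:400]; b=cv2.imread("pics/side0.png")[110:350,110:400]
cv2.imwrite("pics/a.png",cv2.resize(a,None,fx=2.55,fy=2.55,interpolation=2)); cv2.imwrite("pics/b.png",cv2.resize(b,None,fx=2.5,fy=2.5,interpolation=2))
E
```

```text
(no output)
```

View pics/a.png

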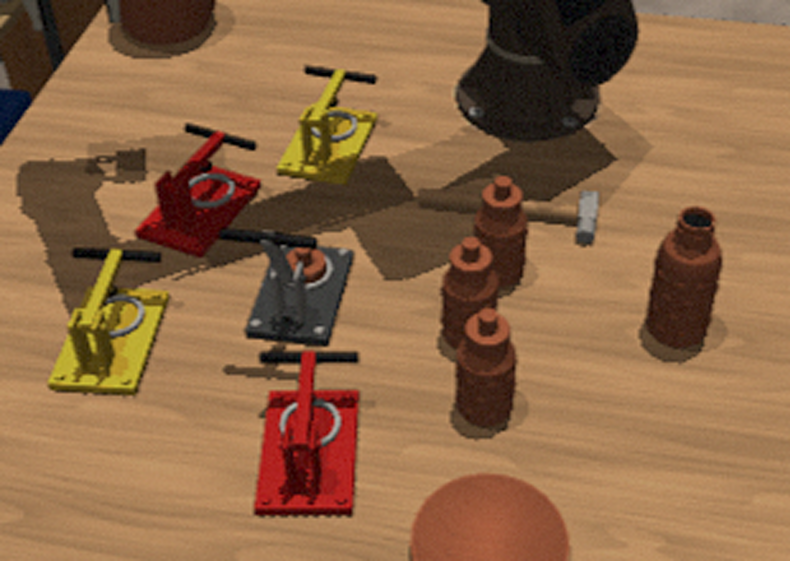

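View pics/b.png

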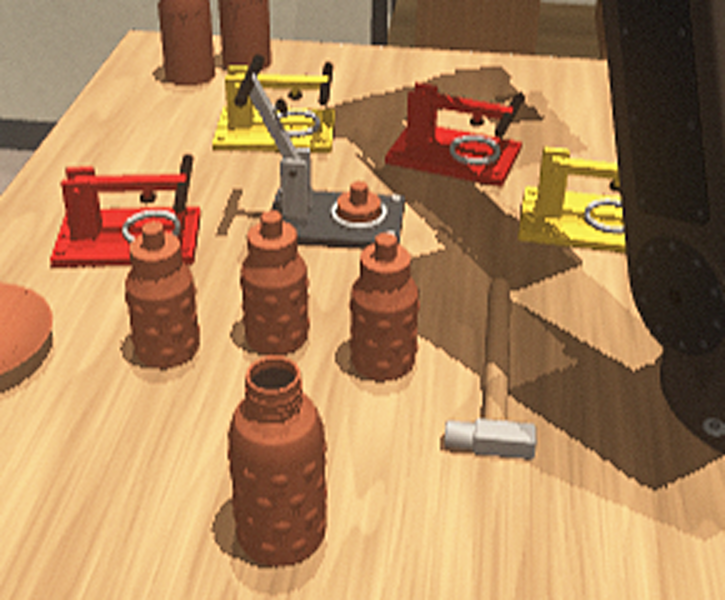

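The wanted jig is the dark steel one: scene (202,222), side (240,171). Look-alikes in the scene view: yellow (218,159), red (167,186), yellow (134,236), red (208,280). The open bottle is at scene (356,219), and the three closed bottles are at (287,200), (274,227) and (281,256).

```bash
python3 - <<'E'
from h import *
a=imaging.grab_frame("scene"); b=imaging.grab_frame("side")
S=lambda x,y:(90+x/2.55,110+y/2.55); D=lambda x,y:(110+x/2.5,110+y/2.5)
P={"lidknob":((305,243),(359,186)),"mouth":((696,218),(273,375)),"r0":((502,183),(386,240)),"r1":((470,245),(272,217)),"r2":((487,315),(153,229)),
"bar+":((313,241),(243,98)),"bar-":((225,235),(258,62)),"pl_nr":((352,249),(404,198)),"pl_fr":((328,336),(282,237))}
for k,(p,q) in P.items():
    X,e=tri([ray(a,S(*p)),ray(b,D(*q))]); print(k,X.round(4),np.round(e,4))
for z in(.014,): print([atz(a,S(*p),z).round(3) for p in((352,249),(328,336),(247,328))])
for n in("scene","side"):
  for m in models.silhouettes("jig",n): 
    u,v,w,h=m["extent"]; 
    if (n,) and abs(u-(202 if n=="scene" else 240))<12 and abs(v-(222 if n=="scene" else 171))<12: print(n,m["extent"],m["confidence"],m["pixels"].sum())
E
```

```text
lidknob [ 0.4686 -0.249   0.0598] [0.0032 0.0032]
mouth [0.4739 0.2444 0.1857] [0.001 0.001]
r0 [0.41   0.003  0.1549] [0.0001 0.0001]
r1 [ 0.5313 -0.0211  0.1547] [0.0007 0.0007]
r2 [0.6451 0.0158 0.1553] [0.0008 0.0008]
bar+ [ 0.5994 -0.1966  0.1967] [0.0009 0.0009]
bar- [ 0.6042 -0.3018  0.1931] [0.0001 0.0001]
pl_nr [ 0.4236 -0.2064  0.0475] [0.0237 0.0237]
pl_fr [ 0.5638 -0.2015 -0.0016] [0.0041 0.0041]
[array([ 0.419, -0.2  ,  0.014]), array([ 0.582, -0.194,  0.014]), array([ 0.586, -0.3  ,  0.014])]
scene [202.1, 220.2, 52.7, 46.5] 0.94 1308
side [237.8, 172.9, 70.3, 79.1] 0.93 1386
```

Request:
play_rows:
  travel:
    - [0,0,-0.4]
    - [0,0,-0.4]
    - [0,0,-0.4]
    - [0,0,-0.4]
    - [0,0,-0.4]
    - [0,0,-0.4]
    - [0,0,-0.4]
    - [0,0,-0.4]
  twist: [-1,-1,-1,-1,-1,-1,-1,-1]

```text
t: 2.4
eef_pos: [0.2414, -0.6303, 0.3259]
ee_rot: [-3.142, 0.0, -1.571]
force: [0.4, -0.2, 0.3]
width: 0.0875
gripper_force: 0.0
```

Request:
play_rows:
  travel:
    - [-0.9,-0.85,0]
    - [-0.9,-0.85,0]
    - [-0.9,-0.85,0]
    - [-0.9,-0.85,0]
    - [-0.9,-0.85,0]
    - [-0.9,-0.85,0]
    - [-0.9,-0.85,0]
    - [-0.9,-0.85,0]
  twist: [-0.3,0,0,0,0,0,0,0]

```text
t: 3.4
eef_pos: [0.4057, -0.4438, 0.3257]
ee_rot: [-3.141, -0.0, -1.531]
force: [-0.1, -0.2, 0.3]
width: 0.0874
gripper_force: 0.0
```

Request:
play_rows:
  travel:
    - [-0.9,-0.8,0]
    - [-0.9,-0.8,0]
    - [-0.9,-0.8,0]
    - [-0.9,-0.8,0]
    - [-0.9,-0.8,0]
    - [-0.9,-0.8,0]
    - [0,0,0]
  twist: [0,0,0,0,0,0,0]

```text
t: 4.28
eef_pos: [0.5206, -0.3035, 0.3254]
ee_rot: [3.142, 0.0, -1.529]
force: [-0.3, -0.5, -0.2]
width: 0.0877
gripper_force: 0.0
```

```bash
python3 - <<'E'
from h import *
s=arm.get_state(); f=imaging.grab_frame("wrist"); save(f,"w1.png",s=1.5); print(s["t"],s["eef_pos"],s["ee_rot"],s["force"])
for k in("jig","bar","lid","clamp"): print(k,[(round(b["confidence"],2),[round(x) for x in b["extent"]]) for b in models.boxes_of(k,"wrist")])
import pickle; pickle.dump((s,f),open("w1.pkl","wb"))
for n,X in {"knob":[.4686,-.249,.06],"b+":[.5994,-.1966,.1967],"b-":[.6042,-.3018,.1931]}.items(): print(n,proj(f,X,s).round(1))
E
```

```text
4.275 [ 0.52063534 -0.30354954  0.32541106] [ 3.14156423e+00  1.76275311e-04 -1.52856931e+00] [-0.25807593 -0.51161801 -0.2315071 ]
jig [(0.93, [167, 34, 156, 68]), (0.84, [233, 230, 190, 160]), (0.84, [467, 170, 87, 91]), (0.66, [83, 231, 120, 76]), (0.58, [405, 58, 205, 117])]
bar [(0.85, [107, 232, 45, 54]), (0.71, [312, 327, 26, 4]), (0.69, [170, 26, 140, 52]), (0.68, [429, 62, 153, 116]), (0.63, [498, 177, 21, 29])]
lid [(0.7, [288, 193, 42, 39])]
clamp [(0.7, [500, 182, 25, 43]), (0.68, [108, 233, 45, 58]), (0.66, [431, 63, 154, 120]), (0.65, [171, 28, 137, 54]), (0.57, [186, 248, 91, 132])]
knob [289.8 202.5]
b+ [161.2 296.4]
b- [152.3 185.5]
```

View pics/w1.png

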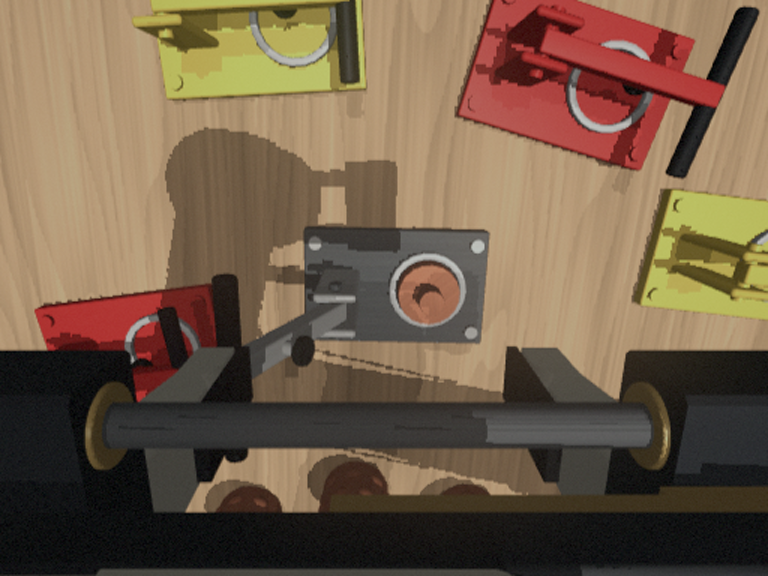

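The wrist view confirms the choice. The dark plate with the copper lid in its ring is centred near (267,190), and its bar runs from (150,183) to (158,307) in unscaled pixels.

```bash
python3 - <<'E'
from h import *
import pickle
s,f=pickle.load(open("w1.pkl","rb")); k=1/1.5
c=[atz(f,np.array(p)*k,.014,s)[:2] for p in((304,227),(489,231),(484,343))]
print("corners",np.round(c,4)); d=c[0]-c[1]; print("len",np.linalg.norm(d),"yaw",np.arctan2(d[1],d[0]),"w",np.linalg.norm(c[2]-c[1]))
print("ring",atz(f,np.array((428,290))*k,.022,s),"bar ends@.195",atz(f,np.array((225,277))*k,.195,s),atz(f,np.array((237,458))*k,.195,s))
a=imaging.grab_frame("scene"); b=imaging.grab_frame("side")
X,e=tri([ray(a,(90+305/2.55,110+243/2.55)),ray(b,(110+359/2.5,110+186/2.5)),ray(f,np.array((432,290))*k,s)]);print("knob3",X,e)
X,e=tri([ray(a,(90+225/2.55,110+235/2.55)),ray(b,(110+258/2.5,110+62/2.5)),ray(f,np.array((225,277))*k,s)]);print("bar-",X,e)
E
```

```text
corners [[ 0.5865 -0.3026]
 [ 0.4181 -0.3059]
 [ 0.4115 -0.1962]]
len 0.168446078005036 yaw 0.01956817903779721 w 0.109843237615511
ring [ 0.47068954 -0.24996286  0.022     ] bar ends@.195 [ 0.60553148 -0.30298801  0.195     ] [ 0.60322162 -0.18570287  0.195     ]
knob3 [ 0.468765   -0.25472259  0.05575948] [np.float64(0.0065724371772043185), np.float64(0.0032434850336219866), np.float64(0.005487478241609791)]
bar- [ 0.60492393 -0.30207897  0.19329096] [np.float64(0.0006403418501320814), np.float64(0.0007764130875798341), np.float64(0.001187753471147293)]
```

Request:
play_rows:
  travel:
    - [-0.19,-0.84,0]
    - [-0.19,-0.84,0]
    - [-0.19,-0.84,0]
    - [-0.19,-0.84,0.2]
    - [0,0,0.9]
    - [0,0,0.9]
    - [0,0,0.8]
    - [0,0,0]
  twist: [0,0,0,0,0,0,0,0]

```text
t: 5.62
eef_pos: [0.6027, -0.2819, 0.2532]
ee_rot: [3.138, 0.001, -1.53]
force: [-0.0, -0.3, 1.0]
width: 0.0878
gripper_force: 0.0
```

```bash
python3 - <<'E'
from h import *
s=arm.get_state(); f=imaging.grab_frame("wrist"); a=imaging.grab_frame("side"); print(s["t"],s["eef_pos"])
save(a,"s2.png",(140,60,340,220),2.4); w=f["pixels"]; 
x=cv2.imread("pics/s2.png"); y=cv2.resize(np.ascontiguousarray(w[:,:,::-1]),(320,240)); h=np.zeros((384,800,3),np.uint8); h[:,:480]=x; h[:240,480:]=y; cv2.imwrite("pics/c2.png",h)
E
```

```text
5.625 [ 0.60268101 -0.28191727  0.25316319]
```

View pics/c2.png

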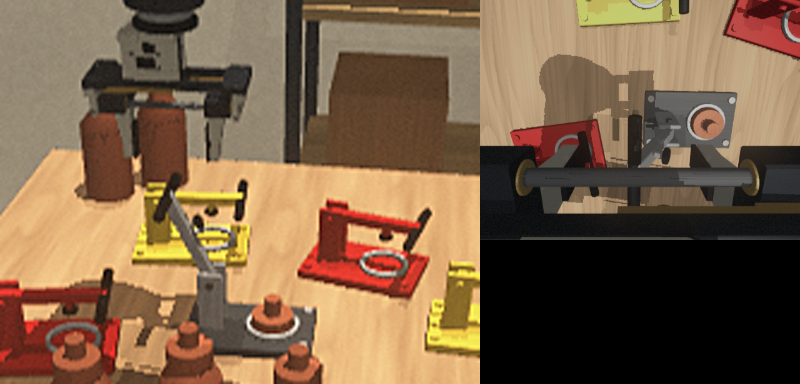

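The bar (side crop (168,183)) sits between the open fingers, clear of the red bar behind it. I'll lower and pinch.

Request:
play_rows:
  travel:
    - [0,0,0.7]
    - [0,0,0.7]
    - [0,0,0.6]
    - [0,0,0]
  twist: [0,0,0,0]

```text
t: 6.22
eef_pos: [0.6019, -0.2824, 0.2036]
ee_rot: [3.139, 0.001, -1.531]
force: [0.4, -0.3, 0.9]
width: 0.0873
gripper_force: 0.0
```

Request:
play_rows:
  travel:
    - [0,0,0]
    - [0,0,0]
    - [0,0,0]
    - [0,0,0]
    - [0,0,0]
    - [0,0,0]
  twist: [0,0,0,0,0,0]
  fingers: 0
  newtons: 15

```text
t: 6.98
eef_pos: [0.6027, -0.2826, 0.2056]
ee_rot: [3.142, 0.0, -1.531]
force: [-0.1, 0.7, 0.3]
width: 0.0332
gripper_force: 0.0
```

Request:
play_rows:
  travel:
    - [0,0,0]
    - [0,0,0]
    - [0,0,0]
    - [0,0,0]
  twist: [0,0,0,0]

```text
t: 7.48
eef_pos: [0.6032, -0.2826, 0.2058]
ee_rot: [-3.141, -0.0, -1.531]
force: [1.6, 0.0, 0.2]
width: 0.0133
gripper_force: 15.0
```

```bash
python3 -c "
import numpy as np
t=np.linspace(2.0,0,25)
print(np.c_[5*np.diff(np.cos(t)),-5*np.diff(np.sin(t))].round(2).tolist())"
```

```text
[[0.39, -0.16], [0.4, -0.12], [0.41, -0.09], [0.41, -0.06], [0.42, -0.02], [0.42, 0.01], [0.41, 0.05], [0.41, 0.08], [0.4, 0.11], [0.39, 0.15], [0.38, 0.18], [0.36, 0.21], [0.34, 0.24], [0.32, 0.27], [0.3, 0.29], [0.27, 0.32], [0.24, 0.34], [0.21, 0.36], [0.18, 0.37], [0.15, 0.39], [0.12, 0.4], [0.09, 0.41], [0.05, 0.41], [0.02, 0.42]]
```

Request:
play_rows:
  travel:
    - [0,0.39,-0.16]
    - [0,0.4,-0.12]
    - [0,0.41,-0.09]
    - [0,0.41,-0.06]
    - [0,0.42,-0.02]
    - [0,0.42,0.01]
    - [0,0.41,0.05]
    - [0,0.41,0.08]
  twist: [0,0,0,0,0,0,0,0]

```text
t: 8.48
eef_pos: [0.5196, -0.2855, 0.2126]
ee_rot: [3.14, 0.001, -1.531]
force: [0.9, 5.7, 0.5]
width: 0.0134
gripper_force: 15.0
```

Request:
play_rows:
  travel:
    - [0,0.4,0.11]
    - [0,0.39,0.15]
    - [0,0.38,0.18]
    - [0,0.36,0.21]
    - [0,0.34,0.24]
    - [0,0.32,0.27]
    - [0,0.3,0.29]
    - [0,0.27,0.32]
  twist: [0,0,0,0,0,0,0,0]

```text
t: 9.48
eef_pos: [0.4507, -0.2877, 0.1677]
ee_rot: [3.14, 0.002, -1.531]
force: [3.9, 7.1, -3.2]
width: 0.0133
gripper_force: 14.9
```

Request:
play_rows:
  travel:
    - [-0.02,0.24,0.34]
    - [-0.02,0.21,0.36]
    - [-0.02,0.18,0.37]
    - [-0.02,0.15,0.39]
    - [-0.02,0.12,0.4]
    - [-0.02,0.09,0.41]
    - [0,0.05,0.41]
    - [0,0.02,0.2]
  twist: [0,0,0,0,0,0,0,0]

```text
t: 10.48
eef_pos: [0.428, -0.2881, 0.0985]
ee_rot: [-3.137, -0.003, -1.529]
force: [1.8, 2.6, 23.7]
width: 0.0133
gripper_force: 15.0
```

Request:
play_rows:
  travel:
    - [0,0,0]
    - [0,0,0]
    - [0,0,0]
  twist: [0,0,0]

```text
t: 10.85
eef_pos: [0.428, -0.2881, 0.0988]
ee_rot: [-3.137, -0.003, -1.529]
force: [5.6, -1.0, 7.9]
width: 0.0133
gripper_force: 15.0
```

```bash
python3 - <<'E'
from h import *
s=arm.get_state(); a=imaging.grab_frame("side"); print(s["t"],s["eef_pos"],s["force"])
save(a,"s3.png",(180,110,300,220),5)
E
```

```text
10.85 [ 0.42802352 -0.2881092   0.09882674] [ 5.61103169 -0.95595783  7.93142123]
```

View pics/s3.png

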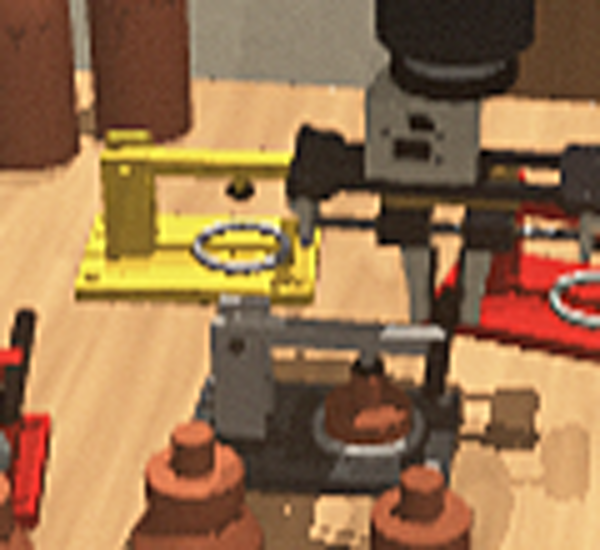

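The arm is level and the pad (crop (367,362)) rests on the knob. I'll press a bit harder and watch the force.

Request:
play_rows:
  travel:
    - [0,0,0.12]
    - [0,0,0.12]
    - [0,0,0]
    - [0,0,0]
  twist: [0,0,0,0]

```text
t: 11.4
eef_pos: [0.4281, -0.2885, 0.094]
ee_rot: [-3.136, -0.004, -1.529]
force: [2.4, -0.8, 18.8]
width: 0.0133
gripper_force: 15.0
```

Request:
play_rows:
  travel:
    - [0,0,0]
    - [0,0,0.1]
    - [0,0,0.1]
    - [0,0,0]
    - [0,0,0]
  twist: [0,0,0,0,0]
  newtons: 25

```text
t: 12.02
eef_pos: [0.4282, -0.289, 0.0905]
ee_rot: [-3.136, -0.005, -1.528]
force: [-2.2, 1.5, 34.3]
width: 0.0129
gripper_force: 25.0
```

Request:
play_rows:
  travel:
    - [0,0,-0.2]
    - [0,-0.02,-0.42]
    - [0,-0.05,-0.41]
    - [0.01,-0.09,-0.41]
    - [0.01,-0.12,-0.4]
    - [0.01,-0.15,-0.39]
    - [0.01,-0.18,-0.37]
    - [0.01,-0.21,-0.36]
  twist: [0,0,0,0,0,0,0,0]
  newtons: 15

```text
t: 13.02
eef_pos: [0.4512, -0.2882, 0.1603]
ee_rot: [-3.132, -0.003, -1.53]
force: [23.6, -4.7, -20.6]
width: 0.0136
gripper_force: 15.0
```

Request:
play_rows:
  travel:
    - [0.01,-0.24,-0.34]
    - [0,-0.27,-0.32]
    - [0,-0.3,-0.29]
    - [0,-0.32,-0.27]
    - [0,-0.34,-0.24]
    - [0,-0.36,-0.21]
    - [0,-0.38,-0.18]
    - [0,-0.39,-0.15]
  twist: [0,0,0,0,0,0,0,0]

```text
t: 14.02
eef_pos: [0.5089, -0.286, 0.2086]
ee_rot: [3.136, -0.001, -1.531]
force: [-2.2, -6.0, -2.0]
width: 0.0136
gripper_force: 15.0
```

Request:
play_rows:
  travel:
    - [0,-0.4,-0.11]
    - [0,-0.41,-0.08]
    - [0,-0.41,-0.05]
    - [0,-0.42,-0.01]
    - [0,-0.42,0.02]
    - [0,-0.41,0.06]
    - [0,-0.41,0.09]
    - [0,0,0]
  twist: [0,0,0,0,0,0,0,0]

```text
t: 15.02
eef_pos: [0.5829, -0.2834, 0.2117]
ee_rot: [3.14, -0.002, -1.531]
force: [-0.0, -6.4, 0.4]
width: 0.0133
gripper_force: 15.0
```

Request:
play_rows:
  travel:
    - [0,-0.4,0.12]
    - [0,-0.4,0.15]
    - [0,-0.1,0.04]
    - [0,0,0]
  twist: [0,0,0,0]

```text
t: 15.52
eef_pos: [0.6049, -0.2825, 0.2038]
ee_rot: [3.14, -0.002, -1.531]
force: [0.4, -5.1, 0.0]
width: 0.0137
gripper_force: 15.0
```

Request:
play_rows:
  travel:
    - [0,-0.15,0.06]
    - [0,0,0]
    - [0,0,0]
  twist: [0,0,0]

```text
t: 15.9
eef_pos: [0.6054, -0.2825, 0.2035]
ee_rot: [3.135, -0.001, -1.532]
force: [-12.3, -2.9, 11.9]
width: 0.0134
gripper_force: 15.0
```

Request:
play_rows:
  travel:
    - [0,0.1,0]
    - [0,0,0]
    - [0,0,0]
    - [0,0,0]
    - [0,0,0]
    - [0,0,0]
  twist: [0,0,0,0,0,0]
  fingers: 0.8

```text
t: 16.65
eef_pos: [0.6068, -0.2809, 0.2027]
ee_rot: [3.142, -0.0, -1.531]
force: [0.1, -0.0, 1.1]
width: 0.0674
gripper_force: 0.0
```

Request:
play_rows:
  travel:
    - [0,0,-0.6]
    - [0,0,-0.8]
    - [0,0,-0.8]
    - [0,0,-0.8]
    - [0,0.6,-0.2]
    - [-0.3,0.9,0]
    - [-0.3,0.9,0]
    - [-0.3,0.9,0]
  twist: [0,0,0,0,0,0,0,0]

```text
t: 17.65
eef_pos: [0.5217, -0.2616, 0.2828]
ee_rot: [3.141, 0.0, -1.531]
force: [-0.1, 0.4, 0.7]
width: 0.0699
gripper_force: 0.0
```

Request:
play_rows:
  travel:
    - [-0.3,0.9,0]
    - [-0.3,0.9,0]
    - [0,0,0]
    - [0,0,0]
    - [0,0,0]
    - [0,0,0]
    - [0,0,0]
    - [0,0,0]
  twist: [0.5,1,1,1,1,1,1,1]

```text
t: 18.65
eef_pos: [0.4774, -0.2468, 0.2829]
ee_rot: [3.141, 0.0, -2.661]
force: [0.1, -0.6, -0.3]
width: 0.0699
gripper_force: 0.0
```

Request:
play_rows:
  travel:
    - [0,0,0]
    - [0,0,0]
    - [0,0,0]
    - [0,0,0]
  twist: [1,1,1,0]

```text
t: 19.15
eef_pos: [0.4776, -0.2468, 0.2829]
ee_rot: [3.141, 0.0, -3.105]
force: [0.2, 0.4, 0.2]
width: 0.0699
gripper_force: 0.0
```

```bash
python3 - <<'E'
from h import *
import pickle
s=arm.get_state(); f=imaging.grab_frame("wrist"); b=imaging.grab_frame("side"); a=imaging.grab_frame("scene"); print(s["t"],s["eef_pos"],s["ee_rot"])
pickle.dump((s,f,a,b),open("w4.pkl","wb"))
save(b,"s4.png",(180,100,300,220),3.2); save(f,"w4.png",s=.78)
x=cv2.imread("pics/s4.png"); y=cv2.imread("pics/w4.png"); h=np.zeros((390,800,3),np.uint8); h[:384,:384]=x; h[:y.shape[0],390:390+y.shape[1]]=y; cv2.imwrite("pics/c4.png",h)
for n,q in(("wrist",f),("side",b),("scene",a)): print(n,[(m["confidence"],m["extent"]) for m in models.boxes_of("lid",n)],proj(q,[.4705,-.25,.06],s))
E
```

```text
19.15 [ 0.47757391 -0.24681802  0.2829163 ] [ 3.14144044e+00  4.35161779e-05 -3.10497121e+00]
wrist [] [247.64205164 161.0546183 ]
side [(0.63, [250.8, 189.7, 17.3, 21.0])] [253.61593245 183.3018675 ]
scene [] [209.56195234 206.4339432 ]
```

View pics/c4.png

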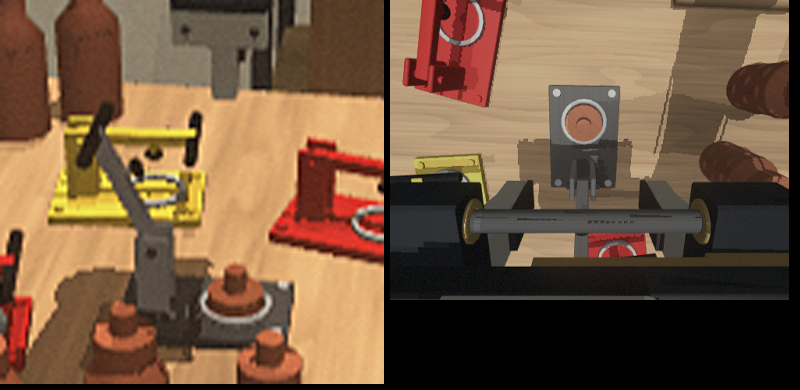

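The clamp is fully back. The lid sits upright in the seat at side crop (236,290), and at about (249,155) in the full wrist image.

```bash
python3 - <<'E'
from h import *
import pickle
s,f,a,b=pickle.load(open("w4.pkl","rb"))
def cop(p):
    h=cv2.cvtColor(p,cv2.COLOR_RGB2HSV); return ((h[...,0]<14)|(h[...,0]>175))&(h[...,1]>110)&(h[...,2]>50)
m=cop(f["pixels"]).astype(np.uint8); m[:, :215]=0; m[:,285:]=0; m[:120]=0; m[190:]=0
c=max(cv2.findContours(m,0,2)[0],key=cv2.contourArea); e=cv2.minEnclosingCircle(cv2.convexHull(c)); el=cv2.fitEllipse(cv2.convexHull(c)); print(e,el)
print("skirt@.036",atz(f,el[0],.036,s))
# knob in side and scene
for n,q,(x0,y0,x1,y1) in(("side",b,(238,176,270,206)),("scene",a,(200,198,222,226))):
    g=cop(q["pixels"])[y0:y1,x0:x1].astype(np.uint8)
    c=max(cv2.findContours(g,0,2)[0],key=cv2.contourArea)
    r=[]
    for y in range(y1-y0):
        xs=np.where(g[y])[0]
        if len(xs): r.append((y+y0,int(xs.min()+x0),int(xs.max()+x0)))
    print(n,r)
    best=proj(q,[.4705,-.25,.06]); print("pred top",best, "pred skirt low L/R",proj(q,[.4705,-.25,.022]))
E
```

```text
((248.07777404785156, 156.92222595214844), 23.36319923400879) ((248.07057189941406, 156.90545654296875), (46.18912887573242, 46.5039176940918), 23.946992874145508)
skirt@.036 [ 0.47011098 -0.24975078  0.036     ]
side [(176, 268, 268), (181, 238, 238), (182, 253, 253), (183, 250, 256), (184, 250, 256), (185, 239, 256), (186, 242, 257), (187, 247, 260), (188, 246, 260), (189, 245, 261), (190, 245, 261), (191, 242, 261), (192, 245, 261), (193, 245, 261), (194, 245, 262), (195, 245, 261), (196, 245, 261), (197, 247, 260), (198, 250, 258), (203, 262, 264), (204, 260, 267), (205, 260, 268)]
pred top [253.61593245 183.3018675 ] pred skirt low L/R [253.55466957 193.4241425 ]
scene [(203, 211, 211), (207, 205, 211), (208, 204, 215), (209, 203, 216), (210, 202, 216), (211, 202, 216), (212, 203, 216), (213, 203, 217), (214, 204, 217), (215, 204, 216), (216, 209, 217), (217, 209, 215), (218, 210, 215), (219, 210, 214), (220, 210, 212)]
pred top [209.56195234 206.4339432 ] pred skirt low L/R [210.38808846 214.46701221]
```

Request:
play_rows:
  travel:
    - [0.3,-0.11,0.5]
    - [0,0,1]
    - [0,0,1]
    - [0,0,1]
    - [0,0,1]
    - [0,0,1]
    - [0,0,1]
    - [0,0,0.6]
  twist: [0,0,0,0,0,0,0,0]
  fingers: 0.55

```text
t: 20.45
eef_pos: [0.4697, -0.2498, 0.1035]
ee_rot: [3.141, -0.002, -3.106]
force: [0.5, -0.8, 0.2]
width: 0.0482
gripper_force: 0.0
```

Request:
play_rows:
  travel:
    - [0,0,0.5]
    - [0,0,0.5]
    - [0,0,0.5]
    - [0,0,0.25]
    - [0,0,0]
    - [0,0,0]
  twist: [0,0,0,0,0,0]

```text
t: 21.2
eef_pos: [0.4713, -0.25, 0.0619]
ee_rot: [-3.141, 0.001, -3.106]
force: [-0.5, 0.4, 1.1]
width: 0.0484
gripper_force: 0.0
```

Request:
play_rows:
  travel:
    - [0,0,0.12]
    - [0,0,0]
    - [0,0,0]
    - [0,0,0]
    - [0,0,0]
    - [0,0,0]
    - [0,0,0]
    - [0,0,0]
  twist: [0,0,0,0,0,0,0,0]
  fingers: 0
  newtons: 25

```text
t: 22.2
eef_pos: [0.4711, -0.2499, 0.0586]
ee_rot: [-3.141, 0.0, -3.106]
force: [0.1, -1.1, 1.0]
width: 0.0212
gripper_force: 25.0
```

Request:
play_rows:
  travel:
    - [0,0,-0.3]
    - [0,0,-0.6]
    - [0,0,-0.9]
    - [0,0,-1]
    - [0,0,-1]
    - [0,0,-1]
    - [0,0,-1]
    - [0,0,-1]
  twist: [0,0,0,0,0,0,0,0]
  newtons: 35

```text
t: 23.2
eef_pos: [0.4706, -0.2497, 0.2305]
ee_rot: [3.141, 0.001, -3.106]
force: [0.2, -0.7, -1.6]
width: 0.0212
gripper_force: 35.0
```

Request:
play_rows:
  travel:
    - [0,0,-1]
    - [0,0,-0.8]
    - [0,0,-0.4]
    - [0,0,0]
    - [0,0,0]
  twist: [0,0,0,0,0]

```text
t: 23.82
eef_pos: [0.4705, -0.2496, 0.2828]
ee_rot: [3.141, -0.001, -3.106]
force: [0.1, 0.3, -1.6]
width: 0.0212
gripper_force: 35.0
```

```bash
python3 - <<'E'
from h import *
import pickle
s=arm.get_state(); f=imaging.grab_frame("wrist"); b=imaging.grab_frame("side"); a=imaging.grab_frame("scene"); print(s["t"],s["eef_pos"],s["ee_rot"],s["force"],s["width"])
pickle.dump((s,f,a,b),open("w5.pkl","wb"))
B={"scene":a,"side":b}
# mouth/bottle from silhouettes
for n in B:
  for k in("bottle","lid"):
    for m in models.silhouettes(k,n)[:2]: print(n,k,round(m["confidence"],2),np.round(m["extent"],1))
for n in B: print(n,"mouth",proj(B[n],[.4739,.2444,.19]).round(1),"base",proj(B[n],[.4739,.2444,0]).round(1))
save(b,"s5.png",(180,230,270,345),4); save(a,"a5.png",(320,170,400,260),5.1)
save(b,"s5b.png",(190,90,330,200),2.4)
x=cv2.imread("pics/s5.png"); y=cv2.imread("pics/a5.png"); z=cv2.imread("pics/s5b.png")
h=np.zeros((600,800,3),np.uint8)
for im,(r,c) in((x[:460,:360],(0,0)),(y[:459,:408],(0,370)),): h[r:r+im.shape[0],c:c+im.shape[1]]=im
cv2.imwrite("pics/c5.png",h[:470])
E
```

```text
23.825 [ 0.47047214 -0.24962812  0.28275474] [ 3.14096395e+00 -1.27027144e-03 -3.10588807e+00] [ 0.09104545  0.27311415 -1.6043945 ] 0.02117863588335013
scene bottle 0.68 [357.4 218.6  26.4  50.9]
scene lid 0.72 [204.1 163.1  16.8  18.8]
scene lid 0.66 [203.3 221.1  49.6  47.4]
side bottle 0.73 [221.9 294.2  39.1  85.2]
side lid 0.79 [253.2 131.2  18.9  19.5]
side lid 0.16 [222.  293.6  41.2  80.1]
scene mouth [363.3 194.7] base [354.9 237.4]
side mouth [219.5 257.9] base [222.8 321.6]
```

View pics/c5.png

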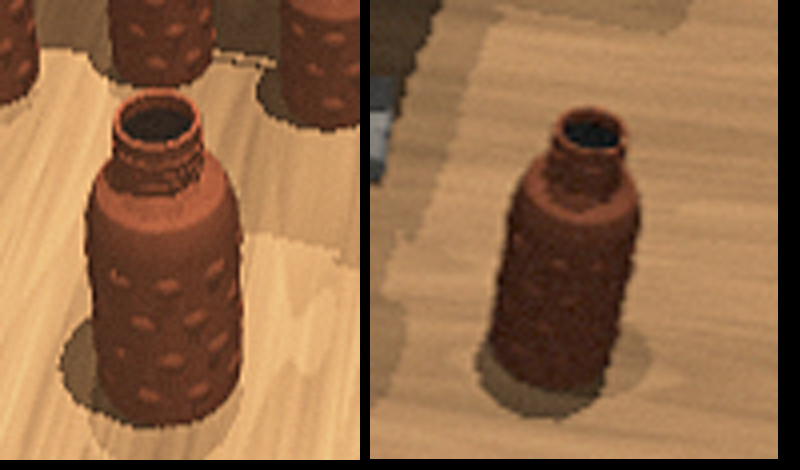

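The lid left the seat and is gripped. The open bottle's mouth is centred at about side (219.6,260.2) and scene (363.3,195.7).

```bash
python3 - <<'E'
from h import *
import pickle
from scipy.optimize import least_squares
s,f,a,b=pickle.load(open("w5.pkl","rb"))
X,e=tri([ray(a,(363.3,195.7)),ray(b,(219.6,260.2))]); print("tri",X,e)
print("scene@.19",atz(a,(363.3,195.7),.19),"side@.19",atz(b,(219.6,260.2),.19))
# silhouette extents of a modelled bottle: predicted box vs measured
ang=np.linspace(0,2*np.pi,60)
def box(q,x,y):
    P=np.array([proj(q,[x+r*np.cos(t),y+r*np.sin(t),z]) for r,z in((.042,0),(.042,.125),(.022,.157),(.022,.19)) for t in ang])
    return np.r_[P.min(0),P.max(0)]
for n,q,roi in(("scene",a,(335,180,385,255)),("side",b,(195,240,250,345))):
    h=cv2.cvtColor(q["pixels"],cv2.COLOR_RGB2HSV); m=np.zeros(h.shape[:2],np.uint8); x0,y0,x1,y1=roi
    m[y0:y1,x0:x1]=255*(((h[...,0]<11)|(h[...,0]>172))&(h[...,1]>120))[y0:y1,x0:x1]
    c=max(cv2.findContours(m,0,2)[0],key=cv2.contourArea); r=cv2.boundingRect(c)
    print(n,"seg",r[0]-.5,r[1]-.5,r[0]+r[2]-.5,r[1]+r[3]-.5,"pred",box(q,.474,.2444).round(1),"y+4",box(q,.474,.2484).round(1),"x+4",box(q,.478,.2444).round(1))
# held lid check: project
for n,q in(("scene",a),("side",b)):
    P=np.array([proj(q,[.4705+r*np.cos(t),-.2496+r*np.sin(t),.2828-.0446+z]) for r,z in((.028,0),(.028,.022)) for t in ang]); print("lid",n,P.min(0).round(1),P.max(0).round(1))
E
```

```text
tri [0.47339973 0.24522181 0.18519216] [np.float64(0.0003861586804316848), np.float64(0.00038615868043174865)]
scene@.19 [0.47851252 0.24430011 0.19      ] side@.19 [0.47232338 0.25084819 0.19      ]
scene seg 342.5 190.5 372.5 246.5 pred [342.1 190.  373.9 246.9] y+4 [343.3 190.1 375.2 247. ] x+4 [342.1 190.8 373.9 247.8]
side seg 200.5 239.5 240.5 336.5 pred [200.3 250.6 241.5 337.2] y+4 [199.8 251.9 241.2 338.7] x+4 [198.4 250.5 239.7 337. ]
lid scene [195.8 154. ] [214.4 170.6]
lid side [244.2 120.3] [263.7 135.5]
```

Request:
play_rows:
  travel:
    - [-0.02,0.4,0]
    - [-0.04,0.8,0]
    - [-0.04,0.9,0]
    - [-0.04,0.9,0]
    - [-0.04,0.9,0]
    - [-0.04,0.9,0]
    - [-0.04,0.9,0]
    - [-0.04,0.9,0]
  twist: [0,0,0,0,0,0,0,0]

```text
t: 25.18
eef_pos: [0.4724, -0.0835, 0.2837]
ee_rot: [3.141, 0.0, -3.106]
force: [0.9, 1.2, -2.1]
width: 0.0212
gripper_force: 35.0
```

Request:
play_rows:
  travel:
    - [-0.04,0.9,0]
    - [-0.04,0.9,0]
    - [-0.04,0.9,0]
    - [-0.04,0.9,0]
    - [-0.04,0.9,0]
    - [-0.04,0.9,0]
    - [-0.04,0.9,0]
    - [-0.04,0.9,0]
  twist: [0,0,0,0,0,0,0,0]

```text
t: 26.18
eef_pos: [0.4737, 0.0966, 0.2837]
ee_rot: [3.141, 0.0, -3.106]
force: [0.3, -0.1, -0.9]
width: 0.0211
gripper_force: 35.0
```

Request:
play_rows:
  travel:
    - [-0.04,0.9,0]
    - [-0.04,0.9,0]
    - [-0.04,0.9,0]
    - [-0.04,0.9,0]
    - [-0.04,0.9,0]
    - [-0.04,0.9,0]
    - [-0.02,0.4,0]
    - [0,0,0]
  twist: [0,0,0,0,0,0,0,0]

```text
t: 27.18
eef_pos: [0.4754, 0.2412, 0.2833]
ee_rot: [-3.141, -0.0, -3.105]
force: [0.5, 0.6, -0.9]
width: 0.0211
gripper_force: 35.0
```

Request:
play_rows:
  travel:
    - [0,0.16,0.2]
    - [0,0,0.35]
    - [0,0,0.3]
    - [0,0,0.1]
    - [0,0,0]
    - [0,0,0]
  twist: [0,0,0,0,0,0]

```text
t: 27.92
eef_pos: [0.4754, 0.2446, 0.2601]
ee_rot: [3.141, 0.0, -3.106]
force: [-0.8, -0.4, -1.9]
width: 0.0214
gripper_force: 35.0
```

```bash
cat > look.py <<'E'
from h import *
import sys,pickle
t=sys.argv[1]
s=arm.get_state(); f=imaging.grab_frame("wrist"); b=imaging.grab_frame("side"); a=imaging.grab_frame("scene"); print(s["t"],s["eef_pos"],s["ee_rot"],s["force"],s["width"])
pickle.dump((s,f,a,b),open(t+".pkl","wb"))
save(b,"x.png",(185,205,255,345),4); save(a,"y.png",(325,150,395,255),5.6)
x=cv2.imread("pics/x.png"); y=cv2.imread("pics/y.png"); h=np.zeros((590,800,3),np.uint8)
h[:560,:280]=x; h[:588,290:682]=y[:588,:392]; cv2.imwrite("pics/%s.png"%t,h)
ang=np.linspace(0,2*np.pi,60)
p=s["eef_pos"]
for n,q in(("scene",a),("side",b)):
    for nm,r,z in(("lidbot",.028,p[2]-.0446),("knobtop",.011,p[2]+.0014)):
        P=np.array([proj(q,[p[0]+r*np.cos(u),p[1]+r*np.sin(u),z]) for u in ang]); print(n,nm,P.min(0).round(1),P.max(0).round(1))
    for k in("lid","bottle"):
        for m in models.silhouettes(k,n)[:2]: print(n,k,round(m["confidence"],2),np.round(m["extent"],1))
E
python3 look.py c6
```

```text
27.925 [0.47543785 0.24464241 0.26009758] [ 3.14134778e+00  4.14483791e-04 -3.10575862e+00] [-0.8108438  -0.36971193 -1.89129457] 0.02138629723821108
scene lidbot [355.2 182.7] [374.2 194.9]
scene knobtop [363.2 174.6] [370.8 179.3]
scene lid 0.64 [363.4 186.   18.   22.8]
scene lid 0.3 [196.2 209.8  33.3  20.4]
scene bottle 0.68 [357.1 220.6  24.8  48.7]
scene bottle 0.22 [201.3 221.9  54.   45.8]
side lidbot [203.8 239.1] [232.5 257.9]
side knobtop [211.4 226.2] [223.  233.4]
side lid 0.67 [217.2 249.9  29.3  22.9]
side bottle 0.75 [221.2 296.9  40.5  80.6]
```

View pics/c6.png

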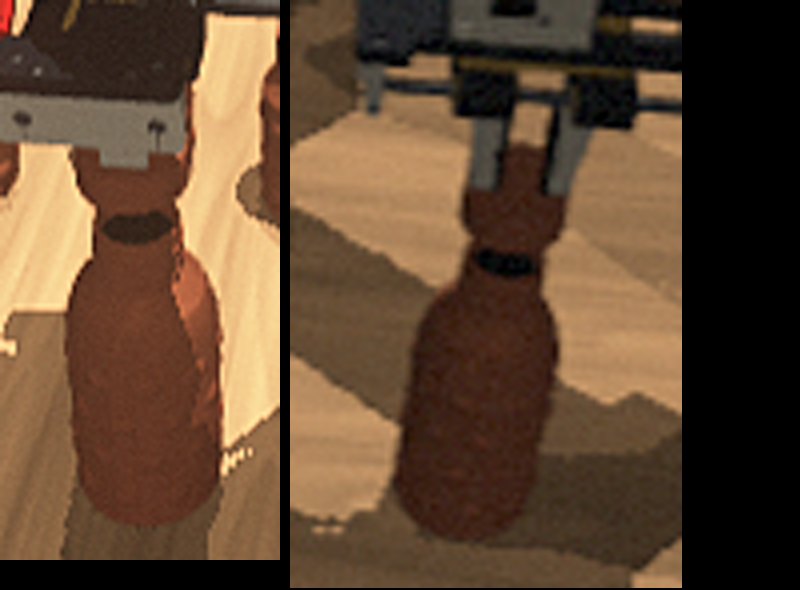

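The lid hovers roughly centred: skirt/neck centre columns are 131/138 in the side crop and 514/505 in the scene crop, close to the perspective tilt. Next I'll fit the midlines numerically.

```bash
cat > mid.py <<'E'
from h import *
import pickle,sys
s,f,a,b=pickle.load(open(sys.argv[1]+".pkl","rb")); p=s["eef_pos"]
def mids(q,x0,x1,rows):
    h=cv2.cvtColor(cv2.GaussianBlur(q["pixels"],(3,3),0),cv2.COLOR_RGB2HSV); m=((h[...,0]<11)|(h[...,0]>172))&(h[...,1]>115)
    o=[]
    for y in rows:
        xs=np.where(m[y,x0:x1])[0]
        if len(xs): o.append((y,xs.min()+x0,xs.max()+x0))
    return o
def axcol(q,X,Y,row):
    z=np.linspace(-.05,.35,400); P=np.array([proj(q,[X,Y,k]) for k in z]); return np.interp(row,P[::-1,1],P[::-1,0])
for n,q,x0,x1,r in(("side",b,196,245,range(240,335,2)),("scene",a,338,382,range(180,245,2))):
    print(n,[(y,int(l),int(rr),round((l+rr)/2-axcol(q,p[0],p[1],y),2)) for y,l,rr in mids(q,x0,x1,r)])
d=lambda q,v:(proj(q,[p[0]+v[0],p[1]+v[1],.2])-proj(q,[p[0],p[1],.2]))
print("per mm x,y: side",d(b,(.001,0)),d(b,(0,.001)),"scene",d(a,(.001,0)),d(a,(0,.001)))
E
python3 mid.py c6
```

```text
side [(240, 231, 232, np.float64(13.78)), (242, 205, 232, np.float64(0.67)), (244, 204, 231, np.float64(-0.44)), (246, 204, 231, np.float64(-0.54)), (248, 205, 231, np.float64(-0.15)), (250, 205, 230, np.float64(-0.76)), (252, 206, 229, np.float64(-0.87)), (254, 207, 227, np.float64(-1.47)), (256, 209, 227, np.float64(-0.58)), (258, 210, 228, np.float64(0.31)), (260, 209, 228, np.float64(-0.29)), (262, 209, 229, np.float64(0.1)), (264, 209, 229, np.float64(-0.01)), (266, 209, 229, np.float64(-0.11)), (268, 209, 231, np.float64(0.78)), (270, 208, 233, np.float64(1.17)), (272, 206, 234, np.float64(0.56)), (274, 205, 235, np.float64(0.46)), (276, 204, 236, np.float64(0.35)), (278, 203, 237, np.float64(0.24)), (280, 203, 238, np.float64(0.64)), (282, 202, 238, np.float64(0.03)), (284, 202, 238, np.float64(-0.08)), (286, 202, 239, np.float64(0.31)), (288, 202, 239, np.float64(0.21)), (290, 202, 239, np.float64(0.1)), (292, 202, 238, np.float64(-0.51)), (294, 202, 239, np.float64(-0.11)), (296, 203, 238, np.float64(-0.22)), (298, 202, 238, np.float64(-0.83)), (300, 203, 238, np.float64(-0.
[... 1219 characters left out ...]
4(-1.04)), (214, 347, 371, np.float64(-0.64)), (216, 348, 371, np.float64(0.25)), (218, 347, 371, np.float64(0.15)), (220, 347, 370, np.float64(0.05)), (222, 346, 370, np.float64(-0.05)), (224, 345, 368, np.float64(-1.15)), (226, 346, 368, np.float64(-0.26)), (228, 347, 367, np.float64(0.14)), (230, 345, 367, np.float64(-0.46)), (232, 344, 368, np.float64(-0.06)), (234, 344, 367, np.float64(-0.16)), (236, 344, 367, np.float64(0.23)), (238, 345, 367, np.float64(1.13)), (240, 346, 365, np.float64(1.03)), (242, 348, 364, np.float64(1.93)), (244, 350, 363, np.float64(2.83))]
per mm x,y: side [-0.49603797 -0.04550706] [-0.10166652  0.33521755] scene [0.00067752 0.21524235] [0.33541815 0.03646922]
```

Request:
play_rows:
  travel:
    - [0.04,0.02,0.1]
    - [0,0,0.16]
    - [0,0,0.16]
    - [0,0,0.1]
    - [0,0,0.08]
    - [0,0,0]
    - [0,0,0]
    - [0,0,0]
  twist: [0,0,0,0,0,0,0,0]

```text
t: 29.28
eef_pos: [0.4743, 0.2451, 0.245]
ee_rot: [3.141, 0.0, -3.106]
force: [-0.5, -0.5, -2.4]
width: 0.0212
gripper_force: 35.0
```

```bash
python3 look.py c7; python3 mid.py c7 | cut -c1-900
```

```text
29.275 [0.47432649 0.24513547 0.24495346] [ 3.14138720e+00  1.85145153e-04 -3.10576492e+00] [-0.46063788 -0.51180076 -2.3668121 ] 0.021159654270743296
scene lidbot [354.7 186.3] [373.5 198.5]
scene knobtop [362.6 178.3] [370.2 183. ]
scene lid 0.48 [364.1 189.2  19.4  24.1]
side lidbot [204.7 245. ] [233.1 264. ]
side knobtop [212.3 232.6] [223.8 239.8]
side lid 0.79 [216.3 258.5  30.4  21. ]
side bottle 0.88 [220.  297.4  41.4  72.3]
side [(240, 232, 232, np.float64(13.77)), (250, 205, 231, np.float64(-0.75)), (252, 206, 231, np.float64(-0.36)), (254, 206, 231, np.float64(-0.46)), (256, 206, 231, np.float64(-0.57)), (258, 207, 230, np.float64(-0.67)), (260, 208, 229, np.float64(-0.78)), (262, 209, 229, np.float64(-0.38)), (264, 209, 229, np.float64(-0.49)), (266, 209, 229, np.float64(-0.59)), (268, 209, 231, np.float64(0.3)), (270, 208, 233, np.float64(0.69)), (272, 206, 234, np.float64(0.09)), (274, 205, 236, np.float64(0.48)), (276, 204, 236, np.float64(-0.12)), (278, 203, 237, np.float64(-0.23)), (280, 203, 238, np.float64(0.17)), (282, 202, 238, np.float64(-0.44)), (284, 202, 23
[... 563 characters left out ...]
16)), (198, 357, 369, np.float64(0.05)), (200, 356, 369, np.float64(-0.05)), (202, 352, 368, np.float64(-2.15)), (204, 351, 369, np.float64(-1.75)), (206, 350, 370, np.float64(-1.35)), (208, 349, 371, np.float64(-0.95)), (210, 348, 371, np.float64(-1.06)), (212, 347, 371, np.float64(-1.16)), (214, 347, 371, np.float64(-0.76)), (216, 347, 371, np.float64(-0.36)), (218, 347, 370, np.float64(-0.46)), (220, 346, 370, np.float64(-0.56)), (222, 346, 370, np.float64(-0.16)), (224, 346, 369, np.float64(-0.27)), (226, 346, 369, np.float64(0.13)), (228, 346, 368, np.float64(0.03))
per mm x,y: side [-0.49639554 -0.04555845] [-0.10123114  0.33563639] scene [0.00076642 0.21500329] [0.33524912 0.03642682]
```

View pics/c7.png

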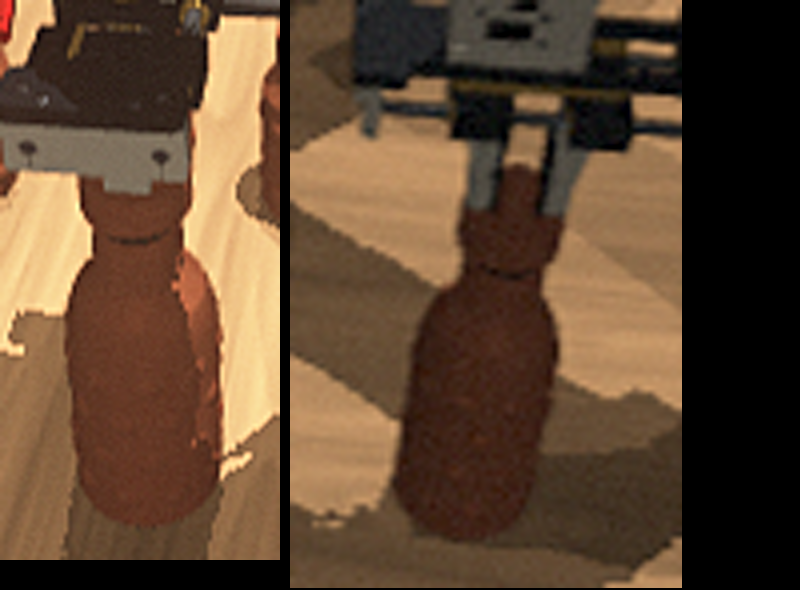

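The lid hovers level and centred over the mouth. A thin dark crescent still shows between skirt and rim, at side crop row 240 and scene crop row 273, which matches a gap of about 10 mm. There is no contact force.

```bash
python3 -c "
from station import arm
print(arm.job_done())"
```

```text
the job is handed in; nothing more can be done
None
```

I handed the job in at about 29 s: the clamp was pressed onto the lid and swung back to its stop, and the lid is still held level about 1 cm above the open bottle's mouth, centred to within about 1–2 mm by the cameras.

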